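Close the plinth mould over its locating pin and hold it shut

TASK

Pick up the plywood mould cover by its red handle, bring it down on the tip of the brass pin of the mould with the hole in its underside a centimetre or two to one side of the pin, and slide it across on the pin's tip until it drops on, its edges in line with the mould's. Then press it down until the sprung metal bed is fully down, and finish while still holding the handle and pressing, so that the mould stays shut. Leave the other things on the bench where they are.

Things in the scene. Friction and masses are not known exactly. Their poses are not given: they have to be found in the camera images.
- mould: fixed mould base: dark wooden block 160 (its x) by 130 (its y) by 30 mm high, on the bench, with an aluminium bed on springs above it. Origin at the centre of its underside, z up. Mould and cover may swap sides (left or right)
- pin: fixed brass locating pin, 12 mm diameter, upright in the middle of the mould, passing through the bed; tip edge chamfered 2 mm. Origin at the pin's root, on the wooden block (30 mm above the bench); axes as the mould's. Once the cover is over it, it cannot be seen
- pin_tip (a point): centre of the pin's flat tip, 66 mm above the bench and 14 mm above the raised bed's top (22 mm above the bed's top when the bed is down)
- bed (a joint): travel of the sprung aluminium bed (136 by 106 mm plate, 12 mm thick): 0 = raised, its top 52 mm above the bench; 0.008 m = fully down. Springs push it up with 5.5 N at 0, growing to 13.5 N fully down, so the cover's own weight does not lower it
- cover: loose mould cover, about 0.26 kg: plywood plate 110 (x) by 80 (y) by 30 mm; on top a red bar handle, 60 mm long in x, 20 mm wide in y, 45 mm high (75 mm in all). In the middle of its underside a blind hole, 16 mm diameter, 25 mm deep, mouth chamfered 1.5 mm. Origin: centre of the underside, z up; it lies right side up. A half turn makes no difference
- cover_hole (a point): centre of the hole's mouth, in the plane of the underside (same point as the cover's origin)
- cover_grip (a point): point to grip in the middle of the handle, 53 mm above the underside, 22 mm below the handle's top; close the fingers along the cover's y
- mannequin: bystander: jointed wooden artist's figure on a 100 mm round base, 275 mm tall; origin at the centre of its underside
- glue: bystander: glue bottle with orange cap, 60 mm diameter, 160 mm tall; origin at the centre of its underside
- brushpot: bystander: white pot of brushes, 76 mm diameter, about 230 mm tall with the brushes; origin at the centre of its underside
- plinth: bystander: finished white plaster plinth, 75 by 55 by 30 mm with a hole; origin at the centre of its underside
- pencil_tin: bystander: flat tin of black pencils, 110 by 190 by 18 mm; origin at the centre of its underside
- scraper: bystander: small spatula about 170 mm long lying on the bench, between mould and cover; origin near its middle
There are look-alikes about, which are no part of the job. Leave any purple look-alike of the cover alone.

How it is judged:
By the outcome, as a careful person would: the job done as asked, in the order asked, and still so for the second after the job is handed in, while the arm keeps its last pose, push and grip.
It also fails if it takes over 38 s, if anything falls off the work surface, if the arm or the gripper's body presses on something with over 40 N, if the wrist force passes 120 N, or if a joint passes its speed limit or range.

ROBOT

A 7-joint arm with a two-finger parallel gripper is mounted at the origin on the work surface. World frame = base frame: x ahead of the robot, y to its left, z up, the work surface at z = 0. Lengths are in m, angles in rad, forces in N, time in s.
With the tool pointing down it reaches from about 0.4 to 0.85 m from the base axis. Payload 4.5 kg.
Tool frame: the origin (TCP) lies at the very end of the fingers, on their centre line; the grasp point (between the pads) lies 19 mm behind it (tcp_to_grasp is the z of the grasp point in the tool frame, in m); z points along the fingers, y is the line along which they close (so a half turn about z gives the same grasp; the last joint's range is limited). The gripper opens to 88 mm and grips with 3 to 60 N. Pads are 18 mm wide; open, the fingers measure 123 mm over their backs; the gripper's body (75 mm by 187 mm) begins 45 mm behind the grasp point.
Start: joints at [-1.285, 0.689, -0.195, 1.565, 0.157, 0.902, -0.215], TCP at [0.156, 0.605, 0.239] pointing down, gripper open.
Joint ranges: [-3.01, 3.01], [-0.46, 2.08], [-1.47, 1.51], [0.13, 2.56], [-1, 4.14], [0.04, 2.09], [-2.66, 2.66]. Speed limits (rad/s): [2.57, 2.57, 3.14, 3.14, 3.14, 3.14, 3.14].

INTERFACE

Orientations are given as a unit quaternion [x, y, z, w].
In Python, from plant import * gives the robot as it stands. The module is installed in compiled form; this text tells all that it offers.
- The arm moves only by the shell command python3 -m jog 'ROWS' [OPENING] [FORCE]. ROWS is JSON, a list that holds one entry, the list of rows, each a list of 6 numbers: the shift along the tool's x, y, z in m, then the turn, a rotation vector about the tool's x, y, z in rad. In form: [[[dx, dy, dz, ax, ay, az], ...]]. A call has 1 to 12 rows; each row shifts and turns the commanded pose from where the row before left it, along the tool's axes as they then stand; what a row does not reach is not made up. A row lasts 1/8 s, in which the tool goes at most 62.5 mm and 10.7 degrees, less where a joint would pass 70% of its speed; a pose out of reach is approached as far as the arm can. A call with a gripper value outside its range is refused whole. OPENING is the finger opening in m, from 0 to 0.0881, set as the call begins (- or left out, the last holds). The fingers move at their own pace and stop on an object; FORCE is the grip in N (left out, the last holds). Time passes only in rows, so rows that do not move let the fingers close. It gives the time, the measured TCP pose, the force, the opening and the grip force at its end, in the units of the state.
- get_state(): the state, without advancing time (a new reading comes with each control period).
- snapshot(name): name is "side" or "top"; returns a dict with "frame" (480x640x3 uint8, red, green, blue), "mtx" (3x3 intrinsics, pixels), "D" ([k1, k2, p1, p2, k3] as OpenCV has them; the pictures are not rectified), "xyz" and "orientation" of the camera in the world. Camera axes: x right, y down, z forward; pixel columns grow to the right and rows downward; lengths in m; the calibration is good to about 2 mm. A picture is of the moment at which its call begins. There is no depth.
- finish_job(): hands the job in; it is judged then, once.
The state is a dict: "clock": time; "q": joint angles; "qd": joint speeds; "joint_torque": joint torques, N m; "tool_pos": TCP position; "eef_rot": TCP orientation; "contact_force": force on the tool from outside, world axes, zero at the start; "moment": the same for the moment, N m; "opening": opening from 0.0 (shut) to 1.0 (fully open); "finger_force": force on a finger pad.
Only numpy, scipy, OpenCV 4.12 (cv2) and the standard library are available. Lean on these libraries where they do the work, as an engineer would, in place of code of your own. Each camera call takes 0.05 s, during which the arm holds its last target. There are 200 camera calls.

## Working session

There is one attempt and no reset: what is moved stays moved. The work goes in short steps, Python scripts to look and compute and a shell command to move; the robot and the scene stay as the last step left them, time stands still between calls to the robot, and variables do not carry over. Pictures are saved under pics/ and viewed, at most 10 in all, crops included, and the job is handed in when it is done.

```bash
mkdir -p pics
cat > h.py <<'E'
import numpy as np, cv2
from scipy.spatial.transform import Rotation as R
from plant import *
def snap(n,f):
    s=snapshot(n); cv2.imwrite('pics/'+f+'.png',s['frame'][:,:,::-1]); np.save('pics/'+f+'.npy',s,allow_pickle=True); return s
def load(f): return np.load('pics/'+f+'.npy',allow_pickle=True).item()
def ray(s,uv):
    p=cv2.undistortPoints(np.array(uv,float).reshape(-1,1,2),np.array(s['mtx'],float),np.array(s['D'],float)).reshape(-1,2)
    d=np.c_[p,np.ones(len(p))]
    o=np.array(s['orientation'],float)
    M=R.from_quat(o) if o.size==4 else R.from_matrix(o)
    return np.array(s['xyz'],float),M.apply(d)
def onz(s,uv,z):
    c,d=ray(s,uv); return c+d*((z-c[2])/d[:,2])[:,None]
def proj(s,P):
    o=np.array(s['orientation'],float); M=(R.from_quat(o) if o.size==4 else R.from_matrix(o)).inv()
    pc=M.apply(np.atleast_2d(P)-np.array(s['xyz']))
    return cv2.projectPoints(pc,np.zeros(3),np.zeros(3),np.array(s['mtx'],float),np.array(s['D'],float))[0].reshape(-1,2)
E
python3 - <<'E'
from h import *
for n in('top','side'):
    s=snap(n,n+'0'); print(n,s['xyz'],s['orientation'],s['mtx'])
st=get_state(); print(st['tool_pos'],st['eef_rot'],st['opening'],st['clock'],st['contact_force'])
E
```

```text
top [ 0.31346126 -0.01432612  1.32350017] [-0.6981216   0.71027091 -0.06451113  0.0630855 ] [[473.12159306   0.         324.6906799 ]
 [  0.         473.12159306 241.86814022]
 [  0.           0.           1.        ]]
side [ 0.25290815 -0.94189975  0.8157287 ] [ 0.88404097 -0.14966072  0.06598779 -0.43785711] [[528.64472786   0.         319.99286183]
 [  0.         528.64472786 230.54602028]
 [  0.           0.           1.        ]]
[0.15561834 0.60472812 0.23801499] [ 1.25548266e-01  9.92087169e-01 -8.24330273e-04 -5.07076871e-05] 0.9968554602000856 0.1 [0.5734252  0.29496984 0.14644632]
```

View pics/top0.png

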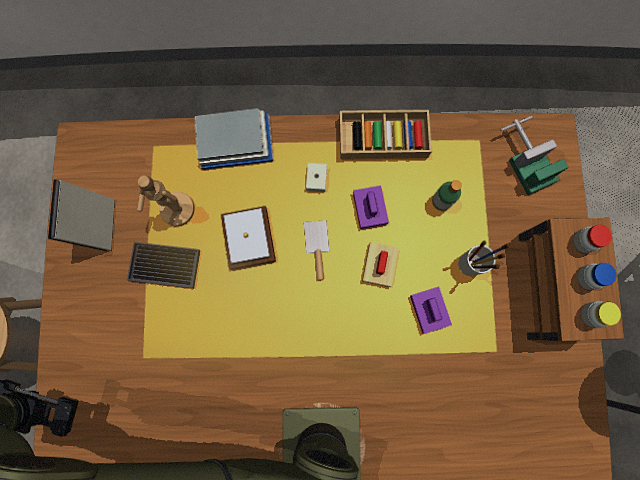

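View pics/side0.png

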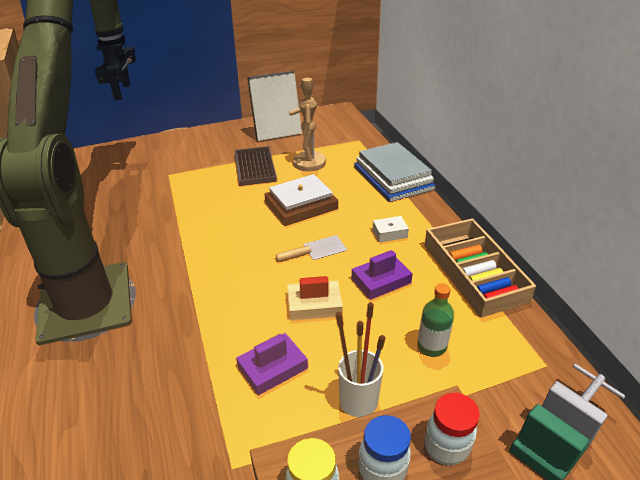

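The top view shows the plywood cover with its red handle at (381,263), purple look-alikes at (370,207) and (431,310), and the mould at (247,237) with its pin at (245,235). In the side view the cover is at (314,295), the purples at (382,273) and (271,360), and the mould at (301,195) with its pin at (300,187). Only the object at top (381,263) has plywood and a red handle, so it is the cover. I'll confirm that in one crop.

Run:
```python
from h import *
t=load('top0');s=load('side0')
def m(s,box,f):
    x0,x1,y0,y1=box; fr=s['frame']; hsv=cv2.cvtColor(fr,cv2.COLOR_RGB2HSV).astype(int)
    M=f(hsv[...,0],hsv[...,1],hsv[...,2]); k=np.zeros(M.shape,np.uint8); k[y0:y1,x0:x1]=M[y0:y1,x0:x1]*255
    n,l,st,_=cv2.connectedComponentsWithStats(k); i=1+st[1:,4].argmax(); k=(l==i).astype(np.uint8)
    c=max(cv2.findContours(k,0,2)[0],key=cv2.contourArea); return k,c
red=lambda h,sa,v:((h<8)|(h>172))&(sa>150)&(v>60)
def rect(s,c,z,name):
    P=onz(s,c.reshape(-1,2),z)[:,:2]; r=cv2.minAreaRect((P*1000).astype(np.float32)); print(name,r)
hsv=cv2.cvtColor(t['frame'],cv2.COLOR_RGB2HSV)
for p in[(381,252),(380,258),(383,268),(372,272),(395,250),(350,240),(240,250),(228,212),(245,235)]: print(p,hsv[p[1],p[0]],end=' ')
k,c=m(t,(355,410,235,295),red); rect(t,c,.075,'handle'); 
ply=lambda h,sa,v:(sa<140)&(v>120)
k,c=m(t,(355,410,235,295),lambda h,sa,v:((sa<150)&(v>130))|red(h,sa,v)); rect(t,c,.03,'plate'); print(k.sum())
k,c=m(t,(215,285,200,275),lambda h,sa,v:(sa<60)&(v>130)); rect(t,c,.052,'bed')
k,c=m(t,(210,285,200,275),lambda h,sa,v:(v<120)|(sa<60)); rect(t,c,.03,'block')
k,c=m(t,(235,256,225,246),lambda h,sa,v:(sa>80)); print(c.reshape(-1,2).mean(0),k.sum()); ys,xs=np.nonzero(k); print(onz(t,[(xs.mean(),ys.mean())],.066))
a=cv2.resize(t['frame'][195:325,340:460],None,fx=4,fy=4,interpolation=2)[:520,:400]
b=cv2.resize(t['frame'][195:280,210:290],(400,425),interpolation=2); b=np.vstack([b,np.zeros((95,400,3),np.uint8)])
cv2.imwrite('pics/c1.png',np.hstack([a,b])[:,:,::-1])
```

```text
(381, 252) [  1 213 129] (380, 258) [  1 196 142] (383, 268) [  0 199 186] (372, 272) [ 25  88 205] (395, 250) [ 26  87 193] (350, 240) [ 28 135 193] (240, 250) [109  14 200] (228, 212) [ 22 165 156] (245, 235) [ 23 153 185] handle ((485.066162109375, -171.35769653320312), (18.809228897094727, 58.86107635498047), 76.69144439697266)
plate ((484.4737243652344, -177.041015625), (151.09170532226562, 165.77256774902344), 88.37830352783203)
2981
bed ((568.7686157226562, 197.879638671875), (136.67828369140625, 106.29769897460938), 9.393065452575684)
block ((564.9844970703125, 195.71568298339844), (165.04151916503906, 131.78453063964844), 9.910835266113281)
[245.66666667 234.5       ] 14
[[0.56721079 0.19639821 0.066     ]]
```

View pics/c1.png

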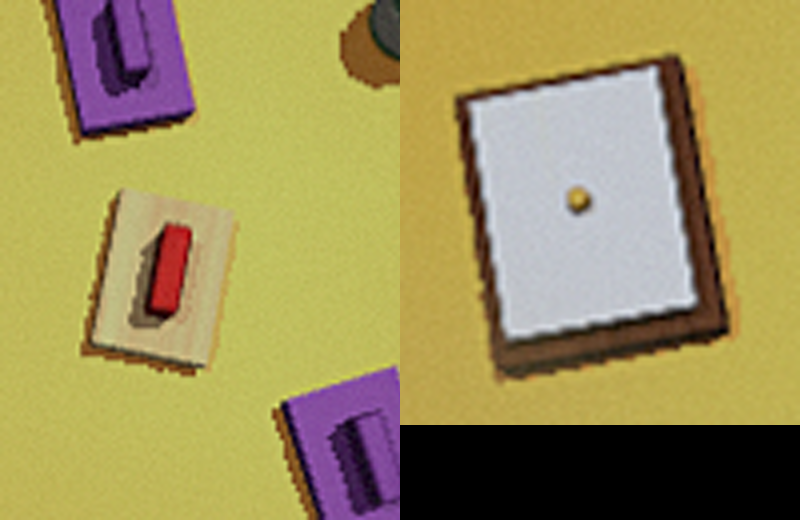

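The crop confirms it: plywood plate with a red handle (handle top near crop (170,265)), the purples apart from it, and the mould with its brass pin centred in the bed (crop (578,200)). Next I'll refine the cover and check the pin across both views.

Run:
```python
from h import *
t=load('top0');s=load('side0')
def comp(s,box,f):
    x0,x1,y0,y1=box; hsv=cv2.cvtColor(s['frame'],cv2.COLOR_RGB2HSV).astype(int)
    M=f(hsv[...,0],hsv[...,1],hsv[...,2]); k=np.zeros(M.shape,np.uint8); k[y0:y1,x0:x1]=M[y0:y1,x0:x1]
    n,l,st,_=cv2.connectedComponentsWithStats(k); k=(l==1+st[1:,4].argmax())
    ys,xs=np.nonzero(k); return np.c_[xs,ys].astype(np.float32)
def show(p,z,n):
    P=onz(t,p,z)[:,:2]*1000; print(n,len(p),P.mean(0),cv2.minAreaRect(P.astype(np.float32)))
show(comp(t,(355,410,235,295),lambda h,a,v:((h<8)|(h>172))&(a>150)&(v>160)),.075,'handle top')
show(comp(t,(355,410,235,295),lambda h,a,v:((a<112)&(v>60))|(((h<8)|(h>172))&(a>150))),.03,'plate')
def tri(a,b):
    c1,d1=ray(t,[a]);c2,d2=ray(s,[b]);d1=d1[0];d2=d2[0]
    k=np.linalg.lstsq(np.c_[d1,-d2],c2-c1,rcond=None)[0];return c1+k[0]*d1,c2+k[1]*d2
hsv=cv2.cvtColor(s['frame'],cv2.COLOR_RGB2HSV)
p=comp(s,(290,310,180,194),lambda h,a,v:a>90); top=p[p[:,1]<=p[:,1].min()+2]
print('pin side',p.min(0),p.max(0),top.mean(0)); print(tri((245.4,234.6),top.mean(0)), proj(s,[.567,.1965,.066]),proj(s,[.567,.1965,.052]))
h=comp(s,(295,335,270,302),lambda h,a,v:((h<8)|(h>172))&(a>150)); print('handle side',h.min(0),h.max(0))
print(proj(s,[[.485,-.171,.075]]),proj(t,[[.485,-.171,.075]]))
```

```text
handle top 109 [ 485.76490673 -171.61427859] ((486.281982421875, -171.8933563232422), (14.07390308380127, 55.103851318359375), 76.68307495117188)
plate 1136 [ 485.08381642 -171.52397217] ((485.560791015625, -171.41256713867188), (80.41377258300781, 112.40731811523438), 77.33333587646484)
pin side [298. 184.] [301. 190.] [300.      185.28572]
(array([0.56760208, 0.19664203, 0.0626573 ]), array([0.57316728, 0.19571431, 0.06362382])) [[297.64540599 184.81009581]] [[297.85210763 189.26697536]]
handle side [300. 276.] [327. 296.]
[[311.16959656 278.67174162]] [[382.12393478 261.75310365]]
```

```bash
cat >> h.py <<'E'
def togo(p,yaw):  # remaining shift in tool axes (mm) and turn about tool axes (rad); yaw = of tool x, deg
    st=get_state(); C=R.from_quat(st['eef_rot']); T=R.from_euler('z',yaw,degrees=True)*R.from_euler('x',180,degrees=True)
    print('d mm',np.round(C.inv().apply(np.array(p)-st['tool_pos'])*1000,1),'turn',np.round((C.inv()*T).as_rotvec(),4),'| pos',np.round(st['tool_pos'],4),'t',round(st['clock'],2),'F',np.round(st['contact_force'],2),'open',round(st['opening']*88.1,1),'ff',np.round(st['finger_force'],1))
E
python3 -m jog '[[[-0.02,-0.02,0,0,0,0],[-0.029,-0.0315,0,0,0,0],[-0.029,-0.0315,0,0,0,0],[-0.029,-0.0315,0,0,0,0],[-0.029,-0.0315,0,0,0,0],[-0.029,-0.0315,0,0,0,0],[-0.029,-0.0315,0,0,0,0],[-0.029,-0.0315,0,0,0,0],[-0.027,-0.033,0,0,0,0],[-0.025,-0.034,0,0,0,0]]]' 0.06 20
python3 -c "
from h import *
togo([.4853,-.1716,.20],167)"
```

```text
clock: 1.35
tool_pos: [0.3459, 0.2377, 0.2386]
eef_rot: [0.126, 0.992, -0.0, -0.0]
contact_force: [-0.1, 0.0, -0.2]
opening: 0.682
finger_force: 0.0
d mm [-237.  -361.6   38.6] turn [-0.    -0.    -0.025] | pos [0.3459 0.2377 0.2386] t 1.35 F [-0.14  0.03 -0.25] open 60.0 ff 0.0
```

```bash
python3 -m jog '[[[-0.02,-0.032,0,0,0,-0.005],[-0.0235,-0.036,0.003,0,0,-0.005],[-0.0235,-0.036,0.003,0,0,-0.005],[-0.0235,-0.036,0.004,0,0,-0.005],[-0.0235,-0.036,0.004,0,0,-0.005],[-0.0235,-0.036,0.005,0,0,0],[-0.0235,-0.036,0.005,0,0,0],[-0.0235,-0.036,0.005,0,0,0],[-0.0235,-0.036,0.005,0,0,0],[-0.018,-0.027,0.004,0,0,0],[-0.0095,-0.015,0.001,0,0,0],[0,0,0,0,0,0]]]' >/dev/null
python3 -c "
from h import *
togo([.4853,-.1716,.035],167)"
```

```text
d mm [  4.2  -4.5 164.4] turn [ 0.0002 -0.0004 -0.0016] | pos [ 0.4905 -0.1682  0.1994] t 2.85 F [-0.57  0.64  0.33] open 59.8 ff 0.0
```

```bash
python3 -m jog '[[[0.002,-0.002,0.02,0,0,-0.0016],[0.002,-0.002,0.03,0,0,0],[0,0,0.03,0,0,0],[0,0,0.025,0,0,0],[0,0,0,0,0,0]]]' >/dev/null
python3 - <<'E'
from h import *
a=snap('side','s1')['frame'][200:350,230:400]; togo([.4853,-.1716,.035],167)
b=snap('top','t1')['frame'][190:330,320:470]
cv2.imwrite('pics/c2.png',np.hstack([cv2.resize(a,(400,353),interpolation=2),cv2.resize(b,(378,353),interpolation=2)])[:,:,::-1])
E
```

```text
d mm [-0.6 -2.7 59.7] turn [ 0.0008 -0.0017  0.004 ] | pos [ 0.4854 -0.1689  0.0947] t 3.52 F [-0.16 -0.5  -0.37] open 60.1 ff 0.0
```

View pics/c2.png

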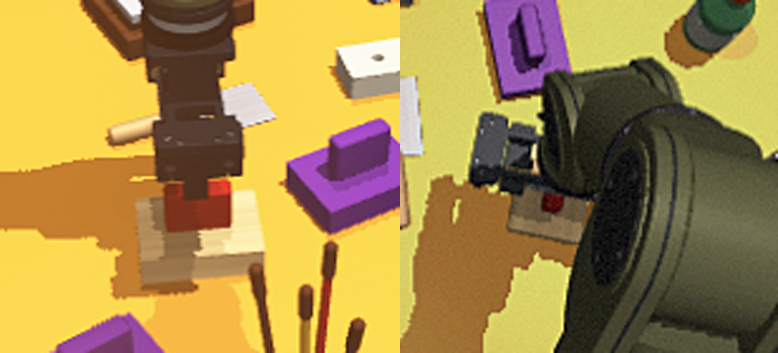

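Side view: the finger (crop x≈196) stands over the middle of the red handle (165–232), so the gripper is aligned along the handle. I'll go down and close.

```bash
python3 -m jog '[[[0,-0.0025,0.018,0,0,0.004],[0,0,0.018,0,0,0],[0,0,0.015,0,0,0],[0,0,0.007,0,0,0],[0,0,0.001,0,0,0],[0,0,0,0,0,0]]]' >/dev/null
python3 -c "
from h import *
togo([.4853,-.1716,.035],167)"
python3 -m jog '[[[0,0,0,0,0,0],[0,0,0,0,0,0],[0,0,0,0,0,0],[0,0,0,0,0,0],[0,0,0,0,0,0],[0,0,0,0,0,0]]]' 0.0 45 
python3 -c "
from h import *
togo([.4853,-.1716,.035],167)"
```

```text
d mm [0.5 1.5 1.1] turn [ 0.0001  0.0006 -0.0023] | pos [ 0.4855 -0.1732  0.0361] t 4.33 F [-0.92 -0.07 -0.81] open 59.9 ff 0.0
clock: 5.08
tool_pos: [0.4853, -0.173, 0.0357]
eef_rot: [0.114, 0.993, 0.0, 0.0]
contact_force: [-0.3, 0.9, 1.0]
opening: 0.223
finger_force: 45.0
d mm [0.3 1.4 0.7] turn [ 0.0002  0.0001 -0.0022] | pos [ 0.4853 -0.173   0.0357] t 5.08 F [-0.34  0.89  1.  ] open 19.7 ff 45.0
```

```bash
python3 -m jog '[[[0,0,-0.01,0,0,0],[0,0,-0.025,0,0,0],[0,0,-0.035,0,0,0],[0,0,-0.035,0,0,0],[0,0.012,-0.025,0,0,0],[0,0.025,-0.01,0,0,0],[0,0.035,0,0,0,0],[0,0.038,0,0,0,0],[0,0.038,0,0,0,0]]]' | grep -E 'open|finger|force'
python3 -m jog '[[[0,0.038,0,0,0,0],[0,0.038,0,0,0,0],[0,0.038,0,0,0,0],[0,0.036,0,0,0,0],[0,0.03,0,0,0,0],[0,0.02,0,0,0,0],[0,0.01,0,0,0,-0.03],[0,0.006,0,0,0,-0.08],[0,0,0,0,0,-0.1],[0,0,0,0,0,-0.1],[0,0,0,0,0,-0.08],[0,0,0,0,0,0]]]' | grep -E 'open|finger|force'
python3 - <<'E'
from h import *
togo([.5705,.182,.115],189.4)
a=snap('side','s2')['frame']; togo([.5705,.182,.115],189.4); b=snap('top','t2')['frame']
cv2.imwrite('pics/c3.png',np.hstack([cv2.resize(a[100:250,220:390],(400,353),interpolation=2),cv2.resize(b[160:300,130:280],(378,353),interpolation=2)])[:,:,::-1])
E
```

```text
contact_force: [0.6, -0.5, -2.4]
opening: 0.221
finger_force: 45.0
contact_force: [0.2, -1.2, -3.4]
opening: 0.223
finger_force: 45.0
d mm [-3.2  1.9 60.6] turn [-0.001  -0.0008 -0.0052] | pos [0.5677 0.1797 0.1756] t 7.7 F [ 0.2  -1.19 -3.43] open 19.7 ff 45.0
d mm [-3.1  1.5 60.6] turn [-0.0008 -0.0006 -0.0057] | pos [0.5677 0.1801 0.1756] t 7.75 F [ 0.22 -0.05 -1.59] open 19.7 ff 45.0
```

View pics/c3.png

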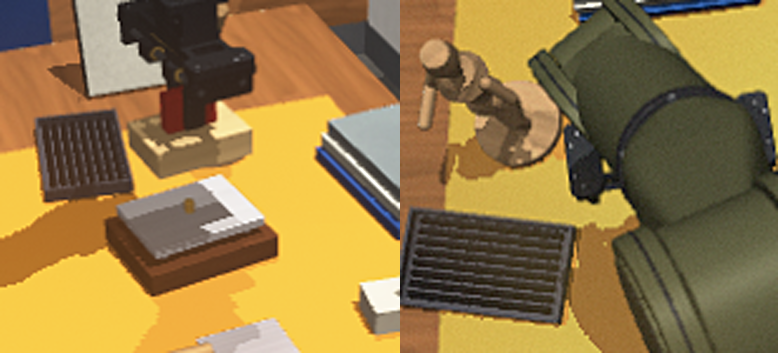

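The cover is level in the gripper, in front of and above the mould. The pin shows at crop (188,206), and the mannequin and other bystanders are clear. I'll compare where the held cover appears in the side view with where the TCP says it is, using the pin's known offset in that view (+2 px).

Run:
```python
from h import *
s=load('s2'); f=s['frame']; hsv=cv2.cvtColor(f,cv2.COLOR_RGB2HSV).astype(int); h,a,v=[hsv[...,i] for i in range(3)]
st=get_state(); C=R.from_quat(st['eef_rot']); T=np.array(st['tool_pos'])
# tool frame: underside at z=+.0357 ; corners
pc=[C.apply([x,y,z])+T for z in(.0357,.0057) for x in(-.055,.055) for y in(-.04,.04)]
P=proj(s,pc); print('pred',P.min(0),P.max(0)); print(np.round(P,1).tolist())
tan=((a>40)&(a<135)&(v>70)&(h>14)&(h<32)).astype(np.uint8); k=np.zeros_like(tan); k[135:182,268:335]=tan[135:182,268:335]
n,l,q,_=cv2.connectedComponentsWithStats(k); i=1+q[1:,4].argmax(); ys,xs=np.nonzero(l==i); print('meas',xs.min(),xs.max(),ys.max(),q[i])
for nm,w in(('left',xs.argmin()),('right',xs.argmax()),('bot',ys.argmax())): print(nm,xs[w],ys[w])
c=cv2.findContours((l==i).astype(np.uint8),0,2)[0][0]; print(cv2.approxPolyDP(c,2,True).reshape(-1,2).tolist())
cv2.imwrite('pics/c4.png',cv2.resize(np.where((l==i)[...,None],f,f//3)[130:190,265:345],(800,600),interpolation=0)[:,:,::-1])
```

```text
pred [271.61879992 141.30116561] [325.23393331 176.10699279]
[[325.2, 164.9], [310.8, 151.5], [285.6, 176.1], [272.4, 161.8], [325.1, 154.4], [310.5, 141.3], [284.9, 165.5], [271.6, 151.5]]
meas 274 326 175 [274 142  53  34 974]
left 274 152
right 326 154
bot 288 175
[[326, 154], [313, 142], [312, 151], [303, 155], [290, 157], [287, 149], [274, 152], [275, 161], [288, 175], [321, 167], [326, 164]]
```

The held cover shows the same side-view offset as the pin (about +2 px), so the two agree within 1 mm or so. I'll descend to the pin tip 15 mm to one side.

```bash
python3 -m jog '[[[-0.003,0.0015,0.01,0,0,-0.006],[0,0,0.022,0,0,0],[0,0,0.02,0,0,0],[0,0,0.007,0,0,0],[0,0,0,0,0,0],[0,0,0,0,0,0]]]' | grep -E 'force'
python3 -c "
from h import *
togo([.5705,.182,.1017],189.4)"
```

```text
contact_force: [0.0, 0.2, -2.1]
finger_force: 45.0
d mm [ 0.8 -1.6 15.6] turn [0.0004 0.0013 0.0027] | pos [0.571  0.1837 0.1173] t 8.55 F [ 0.03  0.18 -2.07] open 19.7 ff 45.0
```

```bash
python3 -m jog '[[[0.0005,-0.0015,0.006,0,0,0.002],[0,0,0.005,0,0,0],[0,0,0.002,0,0,0],[0,0,0.001,0,0,0],[0,0,0,0,0,0]]]' | grep -E 'force'
python3 -c "
from h import *
togo([.5705,.182,.1017],189.4)"
python3 -m jog '[[[0,0,0.001,0,0,0],[0,0,0.001,0,0,0],[0,0,0,0,0,0]]]' | grep -E 'force'
python3 -c "
from h import *
togo([.5705,.182,.1017],189.4)"
```

```text
contact_force: [1.0, 1.0, -2.8]
finger_force: 45.0
d mm [-0.3  0.1  1. ] turn [0.0002 0.0001 0.0009] | pos [0.5702 0.1819 0.1027] t 9.18 F [ 0.98  0.97 -2.81] open 19.7 ff 45.0
contact_force: [-1.9, -0.4, 4.0]
finger_force: 45.0
d mm [-0.1  0.1 -0. ] turn [-0.      0.0009  0.0006] | pos [0.5705 0.1819 0.1017] t 9.55 F [-1.89 -0.39  4.05] open 19.7 ff 45.0
```

Contact: the force rose by about 6.6 N at z=0.1017, exactly the pin-tip height. Now I'll slide along +y.

```bash
python3 -m jog '[[[0,0.0015,0,0,0,0],[0,0.002,0,0,0,0],[0,0.002,0,0,0,0],[0,0.002,0,0,0,0],[0,0.0015,0,0,0,0],[0,0,0,0,0,0]]]' | grep -E 'force'
python3 -c "
from h import *
togo([.568,.197,.1017],189.4)"
```

```text
contact_force: [0.0, -5.0, 5.2]
finger_force: 45.0
d mm [ 0.5  9.5 -0.1] turn [-0.0042  0.0011 -0.0014] | pos [0.57   0.1877 0.1016] t 10.3 F [ 0.04 -5.04  5.18] open 19.7 ff 45.0
```

```bash
python3 -m jog '[[[0,0.002,0,0,0,0],[0,0.002,0,0,0,0],[0,0.0015,0,0,0,0],[0,0.001,0,0,0,0],[0,0,0,0,0,0]]]' | grep -E 'force'
python3 -c "
from h import *
togo([.568,.197,.1017],189.4)"
```

```text
contact_force: [0.8, -0.6, -1.8]
finger_force: 45.0
d mm [-0.6 -0.9 -1.3] turn [ 0.0007 -0.0005  0.0017] | pos [0.5673 0.1978 0.1004] t 10.93 F [ 0.77 -0.6  -1.75] open 19.2 ff 45.0
```

The cover broke loose, dropped 1.3 mm and the load vanished (Fz back to the weight), so the hole is over the pin. I'll lower it and watch the forces.

```bash
python3 -m jog '[[[0,0,0.001,0,0,0],[0,0,0.0015,0,0,0],[0,0,0.002,0,0,0],[0,0,0,0,0,0]]]' | grep -E 'force'
python3 -c "
from h import *
togo([.568,.197,.0877],189.4)"
```

```text
contact_force: [0.9, 0.2, -2.7]
finger_force: 45.0
d mm [-0.5 -0.1  8.3] turn [-0.0001 -0.0004  0.0007] | pos [0.5675 0.197  0.096 ] t 11.43 F [ 0.87  0.18 -2.68] open 19.6 ff 45.0
```

```bash
python3 -m jog '[[[0,0,0.003,0,0,0],[0,0,0.003,0,0,0],[0,0,0.003,0,0,0],[0,0,0.002,0,0,0],[0,0,0.002,0,0,0],[0,0,0,0,0,0]]]' 0.0 60| grep -E 'force'
python3 -c "
from h import *
togo([.568,.197,.0797],189.4)"
```

```text
contact_force: [-1.3, -1.0, 4.4]
finger_force: 60.0
d mm [-0.4 -0.1  3.8] turn [-0.0001  0.0001  0.0007] | pos [0.5676 0.1971 0.0835] t 12.18 F [-1.28 -0.96  4.37] open 19.4 ff 60.0
```

```bash
python3 -m jog '[[[0,0,0.002,0,0,0],[0,0,0.002,0,0,0],[0,0,0.001,0,0,0],[0,0,0.001,0,0,0],[0,0,0,0,0,0]]]' | grep -E 'force'
python3 -c "
from h import *
togo([.568,.197,.0797],189.4)"
python3 -m jog '[[[0,0,0.001,0,0,0],[0,0,0.001,0,0,0],[0,0,0,0,0,0]]]' | grep -E 'force'
python3 -c "
from h import *
togo([.568,.197,.0797],189.4)"
```

```text
contact_force: [-6.6, -3.9, 20.4]
finger_force: 60.0
d mm [-0.3 -0.1 -0. ] turn [-0.0005  0.001   0.0006] | pos [0.5677 0.1971 0.0797] t 12.8 F [-6.57 -3.91 20.38] open 19.6 ff 60.0
contact_force: [-9.3, -4.6, 36.1]
finger_force: 60.0
d mm [-0.3 -0.1 -0.1] turn [-0.001   0.0018  0.0005] | pos [0.5677 0.197  0.0796] t 13.18 F [-9.3  -4.57 36.08] open 19.5 ff 60.0
```

Hard stop at z=0.0796: the bed is fully down and the handle has not slipped. I'll ease off a little and look.

```bash
python3 -m jog '[[[0,0,-0.0007,0,0,0],[0,0,0,0,0,0],[0,0,0,0,0,0]]]' | grep -E 'force'
python3 - <<'E'
from h import *
togo([.568,.197,.0797],189.4)
a=snap('side','s3')['frame']; togo([.568,.197,.0797],189.4)
cv2.imwrite('pics/c5.png',cv2.resize(a[140:230,250:370],(800,600),interpolation=2)[:,:,::-1])
E
```

```text
contact_force: [-8.0, -4.1, 31.8]
finger_force: 60.0
d mm [-0.3 -0.1 -0.1] turn [-0.0008  0.0016  0.0006] | pos [0.5677 0.1971 0.0796] t 13.55 F [-8.01 -4.09 31.75] open 19.4 ff 60.0
d mm [-0.3 -0.1 -0.1] turn [-0.0008  0.0015  0.0005] | pos [0.5677 0.197  0.0796] t 13.6 F [-8.4  -4.29 30.82] open 19.8 ff 60.0
```

View pics/c5.png

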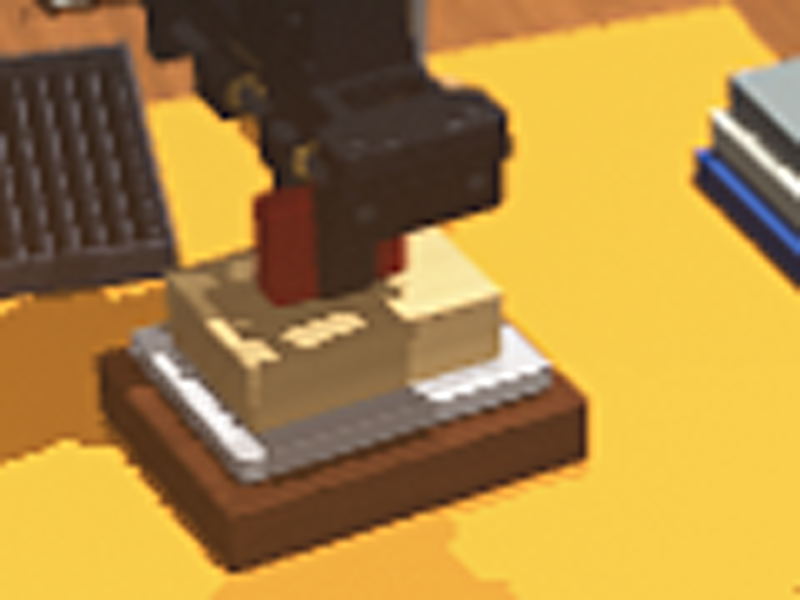

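The cover sits centred on the lowered bed (plate front corner at crop (255,430), bed corner (250,470), block corner (235,570)). Its edges are parallel to the mould's and it is held and pressed with about 31 N. Handing in.

```bash
python3 -c "
from plant import *
print(finish_job())"
```

```text
the job is handed in; nothing more can be done
None
```

I slid the cover onto the brass pin and pressed the bed fully down; I handed in at about 13.6 s, still gripping the handle and pressing with about 31 N, with the edges in line by eye and no bystander touched.

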